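Load the bearing packer, set its dose dial and pull to start

TASK

Take the larger of the two bearings out of the rack, lay it flat on the rubber mat and let go of it, then pick it up again and set it down gently, flat and centred, in the round dish of the stand. Turn the sunk dial of the blue unit until its pointer is in line with the raised rib on the deck; when both are done, pull the unit's spring knob all the way out, keep it out for about a second, and let it go home. Leave the other bearing, the wheel nuts and the spanner where they are.

Things in the scene. Friction and masses are not known exactly. Their poses are not given: they have to be found in the camera images.
- bearing: The larger steel roller bearing, a ring 62 mm outside diameter, 30 mm bore, 25 mm wide, about 0.3 kg. Origin at its centre; its y axis is the ring's axis. At the start it stands on its rim in one of the rack's two slots (y axis level, along the rack's y), its top 70 mm above the bench, its lower 20 mm between the slot's walls. It tips over onto its flat face when leant more than 22 degrees. Either face may lie up.
- rack: Fixed plywood rack, base 110 x 190 x 8 mm, origin at the centre of its underside. Two equal slots, centred at y = -45 and +45 mm, each 29 mm wide along y between 8 mm walls whose tops are 28 mm above the bench, with low stops that keep the ring from rolling along x. A bearing lifts straight up out of its slot.
- mat: Fixed black rubber mat, 160 x 160 x 3 mm, clear of other things; origin at the centre of its underside, z up.
- dish_floor (a point): Centre of the inner floor of the stand's dish, z up, 55 mm above the bench. The dish is round, 76 mm inside diameter and 86 mm outside, its rim 5 mm above its floor (60 mm above the bench); it sits on a fixed stand with a round foot of 110 mm diameter.
- unit: Fixed blue dosing unit, 260 (x) x 180 (y) x 100 mm high, origin at the centre of its underside, z up. Its front, towards its -x, slopes 30 degrees from level (from 42 mm high at x = -130 mm to 100 mm high at x = -30 mm) and carries the pull knob. Behind the slope is a level deck, 100 mm high, with the guard opening that holds the dial.
- opening (a point): Centre of the unit's guard opening, level with the deck, 100 mm above the bench. The opening is square, 100 (x) x 98 (y) mm, edged in steel, and 40 mm deep; the dial stands in its middle.
- rib (a point): Middle of the mark: a raised aluminium rib, 24 x 7 x 4 mm, on the deck between slope and opening, lying along the unit's x and in line with the dial's axis.
- dial_grip (a point): Grip point of the sunk dial, on its upright axis, 22 mm above the floor of the opening (82 mm above the bench). The dial is black: a disc of 42 mm diameter, 8 mm thick, and on it a bar 42 mm long, 14 mm thick, its top 32 mm above the opening's floor (8 mm below the deck). This point turns with the dial; its -x is the pointer end of the bar, with a white line on top; pinch the bar across its 14 mm, along the point's y.
- dial (a joint): Dial angle, rad: 0 when the pointer is in line with the raised rib (pointing to the unit's -x); it grows clockwise seen from above, from -1.6 to 1.0. It starts between -1.4 and -0.7. Friction 0.05 N m holds it where it is left.
- pull_head (a point): Middle of the black head of the pull knob, on its axis, 27 mm out from the sloping face when at rest; it moves with the knob. z points outward along the axis, 30 degrees from upright, leaning to the unit's -x; y is the unit's y. The head is a cylinder, 34 mm diameter, 19 mm long (18 to 37 mm out from the face), on a 16 mm stem.
- pull (a joint): Travel of the pull knob outward along its axis, m: 0 at rest, stop at 0.016. A spring pulls it back, 3.4 N at rest rising to 10 N at the stop; let go, it returns home by itself.
- small_bearing: The smaller bearing, 44 mm diameter, 20 mm wide, in the rack's other slot, 90 mm from the larger one; origin at its centre. Leave it alone.
- nut_a: Loose wheel nut, 36 mm across, 28 mm high, origin at its foot. Leave it alone.
- nut_b: Another such wheel nut. Leave it alone.
- spanner: Steel spanner lying flat, 200 mm long along its x, 8 mm thick; origin at mid-length on the bench. Leave it alone.
Not all that is in view belongs to the job. What is shaped like the bearing but green is not meant. What is shaped like the part that bears dish_floor but purple or red is not meant.

How it is judged:
On the way, in this order (a step that is already met when the one before it is completed fails the run):
1. the larger bearing lies flat on the rubber mat, let go (angle between the y axis of bearing and the z axis of mat, either way round below 0.1 rad and z of bearing in the frame of mat below 0.021 m and x of bearing in the frame of mat between -0.08 and 0.08 m and y of bearing in the frame of mat between -0.08 and 0.08 m and contact force between the fingers and bearing below 0.1 N), for 0.2 s.
2. the bearing lies flat and centred in the dish, let go, and the dial points at the rib (horizontal distance between bearing and dish_floor below 0.01 m and angle between the y axis of bearing and the z axis of dish_floor, either way round below 0.1 rad and z of bearing in the frame of dish_floor between 0.005 and 0.017 m and value of joint dial between -0.15 and 0.15 rad and contact force between the fingers and bearing below 0.1 N), for 0.2 s.
3. the knob is pulled out at least 12 of its 16 mm and kept out for half a second, with bearing and dial as set (value of joint pull above 0.012 m and horizontal distance between bearing and dish_floor below 0.01 m and angle between the y axis of bearing and the z axis of dish_floor, either way round below 0.1 rad and z of bearing in the frame of dish_floor between 0.005 and 0.017 m and value of joint dial between -0.15 and 0.15 rad), for 0.5 s.
4. the knob is home again (value of joint pull below 0.002 m), for 0.2 s.
At the end, for the whole second after the job is handed in: The larger bearing lies flat (within 0.1 rad) on the dish's floor, its centre within 10 mm of the dish's, released and at rest; the dial is within 0.15 rad of the rib; the pull knob is home, within 2 mm (all of step 2 and value of joint pull below 0.002 m and linear speed of bearing below 0.02 m/s); the robot touches nothing.
It fails at once if the knob is pulled (over 8 mm) before the bearing is in the dish and the dial is set (value of joint pull above 0.008 m and not ((horizontal distance between bearing and dish_floor below 0.01 m and angle between the y axis of bearing and the z axis of dish_floor, either way round below 0.1 rad and z of bearing in the frame of dish_floor between 0.005 and 0.017 m) and value of joint dial between -0.15 and 0.15 rad)).
It fails at once if the bearing is dropped or thrown into the dish (faster than 0.7 m/s within 40 mm of its centre) (distance between bearing and dish_floor below 0.04 m and linear speed of bearing above 0.7 m/s).
It fails at once if the smaller bearing, a wheel nut or the spanner is moved more than 30 mm (distance of any of small_bearing, nut_a, nut_b, spanner from where it was at the start of the episode above 0.03 m).
It also fails if it takes over 72 s, if anything falls off the work surface, if the arm or the gripper's body presses on something with over 40 N, if the wrist force passes 120 N, or if a joint passes its speed limit or range.

ROBOT

A 6-joint arm with a two-finger parallel gripper is mounted at the origin on the work surface. World frame = base frame: x ahead of the robot, y to its left, z up, the work surface at z = 0. Lengths are in m, angles in rad, forces in N, time in s.
With the tool pointing down it reaches from about 0.275 to 0.85 m from the base axis. Payload 19 kg.
Tool frame: the origin (TCP) lies at the very end of the fingers, on their centre line; the grasp point (between the pads) lies 19 mm behind it; z points along the fingers, x is the direction in which the jaws open and shut, and the axes are right-handed (so a half turn about z gives the same grasp; the last joint's range is limited). The gripper opens to 85 mm and grips with 20 to 120 N. Pads are 22 mm wide; open, the fingers measure 114 mm over their backs; the gripper's body (76 mm by 85 mm) begins 54 mm behind the grasp point. The pads swing forward as they close: fully open they stand 13 mm farther back than shut.
Start: joints at [-1.33, 0.15, 1.437, -0, 1.554, -0.134], TCP at [0.21, -0.535, 0.231] pointing down, gripper open.
Joint ranges: [-2.8, 2.8], [-0.68, 2.1], [0.12, 2.68], [-1.39, 4.53], [0.16, 2.79], [-2.81, 2.81]. Speed limits (rad/s): [1.89, 1.89, 2.22, 3.01, 3.01, 3.01].

INTERFACE

Orientations are given as a 3x3 rotation matrix whose columns are the frame's x, y, z axes.
In Python, from workcell import readout, capture, camera_model, ticket gives the robot as it stands. The module is installed in compiled form; this text tells all that it offers.
- The arm moves only by the shell command python3 -m inch 'ROWS' [OPENING] [FORCE]. ROWS is JSON, one flat list of numbers, 6 for each row, row after row: the shift along the tool's x, y, z in cm, then the turn, a rotation vector about the tool's x, y, z in degrees. In form: [tx, ty, tz, wx, wy, wz, tx, ty, tz, wx, wy, wz, ...]. A call has 1 to 12 rows; each row is the pose to reach, as a shift and turn from the pose commanded when the call began, along the tool's axes at that moment; what a row does not reach only later rows make up. A row lasts 1/12 s, in which the tool goes at most 41.7 mm and 7.16 degrees, less where a joint would pass 70% of its speed; a pose out of reach is approached as far as the arm can. A call with a gripper value outside its range is refused whole. OPENING is the gripper's target within -1 to 1 (fully open at 1, half-way at 0, shut at -1), set as the call begins (- or left out, the last holds). The fingers move at their own pace and stop on an object; FORCE is the grip in N (left out, the last holds). Time passes only in rows, so rows that repeat a pose let the fingers close. It gives the time, the measured TCP pose, the force and the opening at its end, in the units of the state.
- readout.sense(): the state, without advancing time (a new reading comes with each control period).
- capture(name): name is "scene" or "top" or "wrist"; returns the picture (480x640x3 uint8, blue, green, red); there is no depth.
- camera_model(name): a dict with "fx", "fy", "cx", "cy" (pixels), "cam_to_world" (4x4, takes a point from camera to world coordinates); the wrist camera has in their place "tool_from_camera" (4x4, takes a point from camera to tool coordinates, whose origin is the TCP and whose axes are the tool frame's). Camera axes: x right, y up, looking along -z (the intrinsics and any distortion apply to the point x, -y, -z); pixel columns grow to the right and rows downward; lengths in m; the calibration is good to about 2 mm. A picture is of the moment at which its call begins: read the wrist's pose just before it. camera_model takes no time and is no camera call.
- ticket.job_done(): hands the job in, once; it reports no verdict.
The state is a dict: "time_s": time; "joint_positions": joint angles; "joint_vel": joint speeds; "effort": joint torques, N m; "position": TCP position; "ee_rot": TCP orientation; "wrist_force": force on the tool from outside, world axes, zero at the start; "ft_torque": the same for the moment, N m; "gripper_width": finger opening in m.
Only numpy, scipy, OpenCV 4.12 (cv2) and the standard library are available. Lean on these libraries where they do the work, as an engineer would, in place of code of your own. Each camera call takes 0.05 s, during which the arm holds its last target. There are 200 camera calls.

## Working session

There is one attempt and no reset: what is moved stays moved. The work goes in short steps, Python scripts to look and compute and a shell command to move; the robot and the scene stay as the last step left them, time stands still between calls to the robot, and variables do not carry over. Pictures are saved under pics/ and viewed, about 8 in all and at most 12, crops included, and the job is handed in when it is done.

```bash
mkdir -p pics; cat > h.py <<'E'
import numpy as np, cv2
from workcell import readout, capture, camera_model, ticket
def snap(name, fn):
    s=readout.sense(); im=capture(name); cv2.imwrite('pics/'+fn,im); return s,im
def cam(name,s=None):
    m=camera_model(name)
    if 'cam_to_world' in m: T=np.array(m['cam_to_world'])
    else:
        W=np.eye(4); W[:3,:3]=s['ee_rot']; W[:3,3]=s['position']; T=W@np.array(m['tool_from_camera'])
    return m,T
def ray(name,px,z,s=None):
    m,T=cam(name,s); out=[]
    for u,v in np.atleast_2d(px):
        d=T[:3,:3]@np.array([(u-m['cx'])/m['fx'],-(v-m['cy'])/m['fy'],-1]); o=T[:3,3]
        out.append(o+d*(z-o[2])/d[2])
    return np.array(out)
def proj(name,P,s=None):
    m,T=cam(name,s); p=(np.atleast_2d(P)-T[:3,3])@T[:3,:3]
    return np.c_[m['cx']-m['fx']*p[:,0]/p[:,2], m['cy']+m['fy']*p[:,1]/p[:,2]]
E
python3 - <<'E'
from h import *
for n in('top','scene','wrist'):
    s,im=snap(n,n+'0.png'); m=camera_model(n); print({k:np.round(v,4).tolist() if not isinstance(v,str) else v for k,v in m.items()})
print(s)
E
```

```text
{'fx': 484.0706, 'fy': 484.0706, 'cx': 317.6936, 'cy': 238.6831, 'cam_to_world': [[-0.0126, 0.9942, -0.1067, 0.4011], [-0.9997, -0.0148, -0.0193, 0.1278], [-0.0208, 0.1064, 0.9941, 1.1635], [0.0, 0.0, 0.0, 1.0]]}
{'fx': 562.3688, 'fy': 562.3688, 'cx': 316.6886, 'cy': 237.2975, 'cam_to_world': [[0.8152, -0.428, 0.3903, 0.9961], [0.5792, 0.5947, -0.5576, -0.534], [0.0066, 0.6806, 0.7326, 0.9388], [0.0, 0.0, 0.0, 1.0]]}
{'fx': 425.9622, 'fy': 425.9622, 'cx': 320.9539, 'cy': 236.8431, 'tool_from_camera': [[1.0, 0.0005, 0.0002, 0.0005], [0.0006, -0.9598, -0.2806, -0.0714], [0.0001, 0.2806, -0.9598, -0.1423], [0.0, 0.0, 0.0, 1.0]]}
{'time_s': 0.1, 'joint_positions': array([-1.32999473e+00,  1.50940729e-01,  1.43793771e+00, -1.90099460e-05,
        1.55377162e+00, -1.33997955e-01]), 'joint_vel': array([-4.71273114e-04, -8.84027493e-04, -9.34989758e-04,  5.70476013e-04,
       -2.69043629e-03, -9.87012228e-05]), 'effort': array([ 4.77652095e-03, -7.14378548e+01, -5.71795571e+01, -1.61509342e-04,
        7.10432258e-03, -1.15351836e-04]), 'position': array([ 0.21042687, -0.53489163,  0.23074769]), 'ee_rot': array([[ 3.66086170e-01, -9.30580917e-01, -2.70630310e-04],
       [-9.30580363e-01, -3.66086249e-01,  1.02236439e-03],
       [-1.05046683e-03, -1.22430211e-04, -9.99999441e-01]]), 'wrist_force': array([-0.01446438,  0.0097294 , -1.07241533]), 'ft_torque': array([-0.01692448, -0.01555099,  0.00090682]), 'gripper_width': 0.08532553672308439}
```

View pics/top0.png

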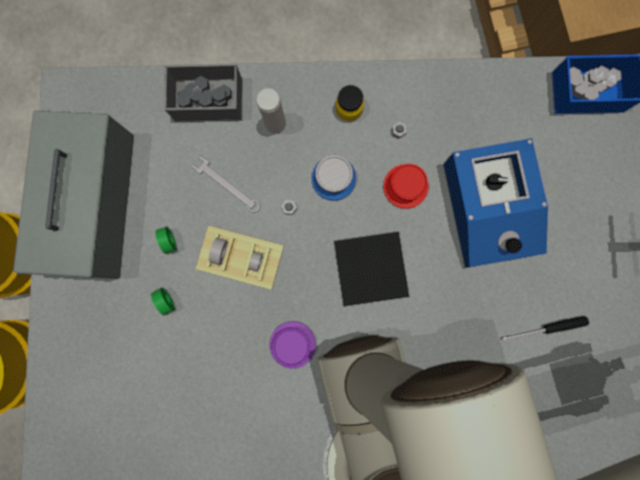

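View pics/scene0.png

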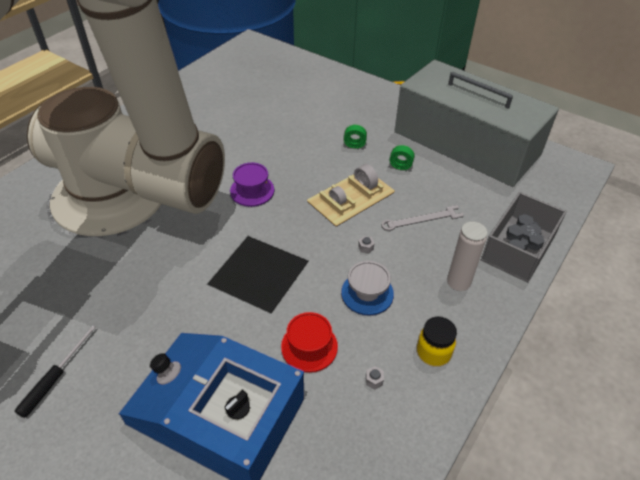

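The top view shows the rack near (240,257) with the large bearing at about (218,248), the mat at (372,268) and the grey dish on its blue foot at (334,174). The unit is near (497,200), with its dial at (495,181) and knob head at (513,245). The scene view shows the same objects without occlusion.

```bash
python3 - <<'E'
from h import *
t=cv2.imread('pics/top0.png'); sc=cv2.imread('pics/scene0.png')
def big(mask,box):
    x0,y0,x1,y1=box; m=np.zeros_like(mask); m[y0:y1,x0:x1]=mask[y0:y1,x0:x1]
    m=cv2.morphologyEx(m,cv2.MORPH_CLOSE,np.ones((5,5),np.uint8))
    c,_=cv2.findContours(m,cv2.RETR_EXTERNAL,cv2.CHAIN_APPROX_NONE); return max(c,key=cv2.contourArea)
def fitrect(name,c,z):
    P=ray(name,c.reshape(-1,2).astype(float),z)[:,:2]; r=cv2.minAreaRect((P*1000).astype(np.float32)); return r
hsv=cv2.cvtColor(t,cv2.COLOR_BGR2HSV); hs=cv2.cvtColor(sc,cv2.COLOR_BGR2HSV)
blk=cv2.inRange(hsv,(0,0,0),(180,255,55)); print('mat top',fitrect('top',big(blk,(325,225,420,312)),.003))
blk=cv2.inRange(hs,(0,0,0),(180,255,55)); print('mat scene',fitrect('scene',big(blk,(200,230,320,315)),.003))
y=cv2.inRange(hsv,(15,50,100),(35,255,255)); print('rack top',fitrect('top',big(y,(185,215,295,300)),.008))
y=cv2.inRange(hs,(12,50,100),(35,255,255)); print('rack scene',fitrect('scene',big(y,(300,160,400,230)),.008))
b=cv2.inRange(hsv,(100,100,50),(130,255,255)); c=big(b,(305,145,365,205))
P=ray('top',c.reshape(-1,2).astype(float),.006)[:,:2]; print('foot top',cv2.minEnclosingCircle((P*1000).astype(np.float32)))
b=cv2.inRange(hs,(100,100,50),(130,255,255)); c=big(b,(335,270,400,320)); P=ray('scene',c.reshape(-1,2).astype(float),.006)[:,:2]; print('foot scene',cv2.minEnclosingCircle((P*1000).astype(np.float32)))
print('dish rim', ray('top',[[334,174]],.06), ray('scene',[[369,281]],.06))
print('bearing', ray('top',[[217,240]],.07),ray('top',[[218,248]],.039), ray('scene',[[368,178]],.039))
print('dial', ray('top',[[495,181]],.092),ray('scene',[[237,404]],.092))
print('rib', ray('top',[[507,208]],.104),ray('scene',[[200,380]],.104))
print('knob', ray('top',[[513,245]],.12),ray('scene',[[160,362]],.12))
print('screws',ray('top',[[457,155],[532,143],[545,205],[467,217]],.1), ray('scene',[[224,340],[298,373],[247,463],[166,421]],.1))
print('nuts',ray('top',[[289,207],[399,129]],.028))
a=cv2.resize(t[130:275,190:290],None,fx=4,fy=4,interpolation=2);b=cv2.resize(t[130:275,440:560],None,fx=3.3,fy=4,interpolation=2)
cv2.imwrite('pics/c1.png',np.hstack([a,b])[:580])
E
```

```text
mat top ((452.56842041015625, 24.00283432006836), (154.3590545654297, 155.16026306152344), 7.537142753601074)
mat scene ((455.0325927734375, 22.410675048828125), (154.99867248535156, 154.93629455566406), 7.372195243835449)
rack top ((484.0899658203125, 339.1514892578125), (191.07659912109375, 110.48116302490234), 74.23222351074219)
rack scene ((486.8927001953125, 336.35260009765625), (193.41139221191406, 114.18146514892578), 74.26386260986328)
foot top ((673.4523315429688, 110.43376159667969), 53.79591369628906)
foot scene ((675.0985107421875, 108.51942443847656), 54.742271423339844)
dish rim [[0.6701865  0.10942453 0.06      ]] [[0.68128023 0.09886214 0.06      ]]
bearing [[0.51884456 0.37885895 0.07      ]] [[0.50330486 0.38344224 0.039     ]] [[0.50410271 0.38334226 0.039     ]]
dial [[ 0.64003117 -0.24988157  0.092     ]] [[ 0.65304281 -0.26309054  0.092     ]]
rib [[ 0.57647148 -0.26873232  0.104     ]] [[ 0.58103351 -0.27021961  0.104     ]]
knob [[ 0.49322445 -0.27118774  0.12      ]] [[ 0.5128958  -0.28954181  0.12      ]]
screws [[ 0.69894535 -0.16570713  0.1       ]
 [ 0.72333794 -0.33362952  0.1       ]
 [ 0.58248133 -0.35369731  0.1       ]
 [ 0.55845789 -0.18160232  0.1       ]] [[ 0.55962717 -0.1883974   0.1       ]
 [ 0.70242041 -0.16481859  0.1       ]
 [ 0.72984671 -0.3280643   0.1       ]
 [ 0.58499559 -0.35152678  0.1       ]]
nuts [[ 0.59978358  0.21718739  0.028     ]
 [ 0.78583974 -0.04942646  0.028     ]]
```

View pics/c1.png

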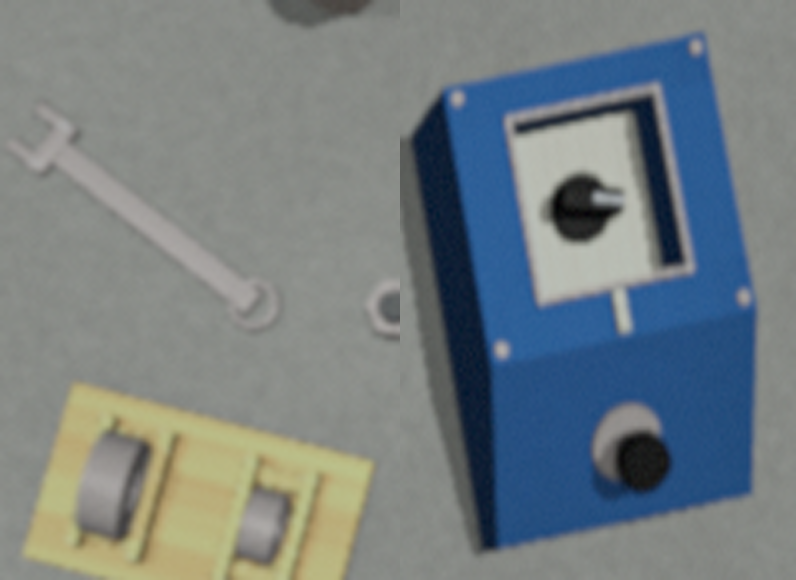

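The zoomed crop shows the large ring in the left slot, and the dial pointer aimed to image right, about 85° anticlockwise of the rib. The knob sits on the slope, below the rib. The two views agree on the rack and mat to about 3 mm, so I'll start moving.

```bash
cat >> h.py <<'E'
from scipy.spatial.transform import Rotation as Ro
def down(yaw,tilt=0):  # tool x at world yaw (deg), then tilt about tool x (deg)
    c,s_=np.cos(np.radians(yaw)),np.sin(np.radians(yaw))
    return np.array([[c,s_,0],[s_,-c,0],[0,0,-1.]])@Ro.from_euler('x',tilt,degrees=True).as_matrix()
def rows(*targets):
    s=readout.sense(); p=np.array(s['position']); R=np.array(s['ee_rot'])
    for q,Q in targets:
        print('row',np.round(np.r_[R.T@(np.array(q)-p)*100, Ro.from_matrix(R.T@Q).as_rotvec(degrees=True)],2).tolist())
E
python3 - <<'E'
from h import *
rows(([.36,0,.22],down(-42)),([.4977,.381,.20],down(-15.8)))
E
```

```text
row [-44.3, -33.5, 1.13, -0.02, 0.05, -26.53]
row [-74.72, -60.26, 3.16, -0.03, 0.04, -52.73]
```

```bash
python3 -m inch '[-1,-0.8,0,0,0,-1,-4,-3,0.1,0,0,-3,-8,-6,0.2,0,0,-5,-12,-9,0.3,0,0,-7,-16,-12,0.4,0,0,-10,-20,-15,0.5,0,0,-13,-24,-18,0.6,0,0,-15,-28,-21,0.7,0,0,-17,-32,-24,0.8,0,0,-20,-36,-27,0.9,0,0,-22,-40,-30,1,0,0,-24,-44,-33.5,1.1,0,0,-26.5]' 1 40; python3 - <<'E'
from h import *
rows(([.4977,.381,.18],down(-15.8)))
E
```

```text
time_s: 1.15
position: [0.3339, -0.0873, 0.2221]
ee_rot: [[0.742, -0.671, 0.001], [-0.671, -0.742, -0.0], [0.001, -0.0, -1.0]]
wrist_force: [0.9, -0.4, 0.7]
gripper_width: 0.0856
row [-19.25, -45.73, 4.22, -0.02, -0.05, -26.31]
```

```bash
python3 -m inch '[-1.5,-3.5,0.3,0,0,-3,-3,-7,0.6,0,0,-5,-4.5,-10.5,0.9,0,0,-7,-6,-14,1.2,0,0,-10,-7.5,-17.5,1.5,0,0,-13,-9,-21,1.8,0,0,-15,-10.5,-24.5,2.1,0,0,-17,-12,-28,2.4,0,0,-20,-13.5,-31.5,2.8,0,0,-22,-15,-35,3.2,0,0,-24,-16.5,-38.5,3.6,0,0,-26,-18,-42,4.2,0,0,-26.3]'; python3 - <<'E'
from h import *
rows(([.4977,.381,.14],down(-15.8)))
E
```

```text
time_s: 2.15
position: [0.483, 0.3443, 0.18]
ee_rot: [[0.963, -0.271, 0.0], [-0.271, -0.963, 0.0], [0.0, -0.0, -1.0]]
wrist_force: [-0.2, 0.2, 1.4]
gripper_width: 0.0854
row [0.42, -3.93, 4.0, -0.02, -0.01, 0.08]
```

```bash
python3 -m inch '[0.2,-2,1,0,0,0,0.4,-3.5,2,0,0,0,0.4,-3.9,2,0,0,0,0.4,-3.9,2,0,0,0]'; python3 - <<'E'
from h import *
s,im=snap('wrist','w1.png'); print(s['position'])
c=np.array([.4977,.381]);d=np.array([.272,.962]);e=np.array([.962,-.272])
for a in(-1,1): print(proj('wrist',[[*(c+d*a*.0125),.07],[*(c+d*a*.0145),.028],[*(c+d*a*.0225),.028]],s).round())
E
```

```text
time_s: 2.48
position: [0.4973, 0.379, 0.1594]
ee_rot: [[0.962, -0.273, -0.002], [-0.273, -0.962, -0.001], [-0.001, 0.001, -1.0]]
wrist_force: [0.2, -1.4, -0.2]
gripper_width: 0.0854
[0.49730466 0.37899797 0.15941447]
[[320. 260.]
 [320. 242.]
 [321. 253.]]
[[320. 217.]
 [320. 199.]
 [320. 187.]]
```

View pics/w1.png

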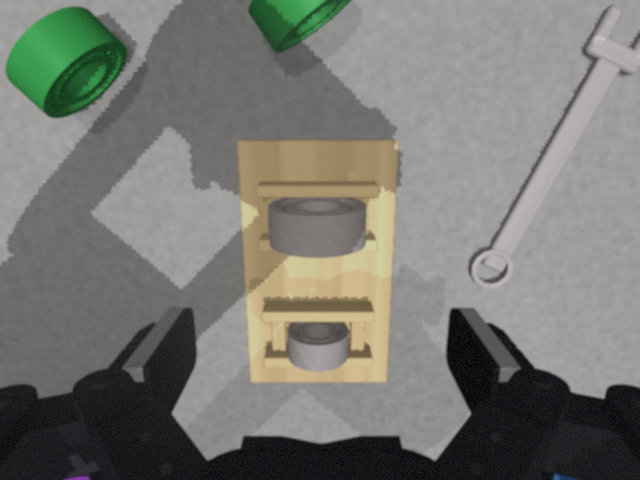

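The wrist view shows the large ring at columns 268–366 and rows 197–253, about 3 mm farther along the slot axis than I estimated. The fingers straddle it freely, so I'll descend with that correction.

```bash
python3 -m inch '[0,-0.4,2,0,0,0,-0.1,-0.5,5,0,0,0,-0.1,-0.5,8,0,0,0,-0.1,-0.5,11,0,0,0,-0.1,-0.5,12.5,0,0,0,-0.1,-0.5,13.6,0,0,0,-0.1,-0.5,13.6,0,0,0]'; python3 -m inch '[0,0,0,0,0,0,0,0,0,0,0,0,0,0,0,0,0,0,0,0,0,0,0,0,0,0,0,0,0,0,0,0,0,0,0,0,0,0,0,0,0,0,0,0,0,0,0,0]' -1 50; python3 -m inch '[0,0,-0.5,0,0,0,0,0,-1.5,0,0,0,0,0,-3,0,0,0,0,0,-5,0,0,0,0,0,-8,0,0,0,0,0,-11,0,0,0,0,0,-13,0,0,0,0,0,-13,0,0,0]'
```

```text
time_s: 3.12
position: [0.4978, 0.3824, 0.0231]
ee_rot: [[0.961, -0.275, -0.002], [-0.275, -0.961, -0.001], [-0.001, 0.001, -1.0]]
wrist_force: [-0.8, -0.1, 0.4]
gripper_width: 0.0853
time_s: 3.78
position: [0.4987, 0.3841, 0.0265]
ee_rot: [[0.962, -0.274, 0.001], [-0.274, -0.962, 0.001], [0.001, -0.002, -1.0]]
wrist_force: [-7.3, -1.4, 10.7]
gripper_width: 0.0601
time_s: 4.45
position: [0.5001, 0.3844, 0.1606]
ee_rot: [[0.962, -0.274, 0.007], [-0.274, -0.962, 0.004], [0.006, -0.006, -1.0]]
wrist_force: [0.9, 0.3, -2.7]
gripper_width: 0.0604
```

```bash
python3 - <<'E'
from h import *
s,im=snap('wrist','w2.png')
rows(([.475,.2,.18],down(-53)),([.475,.023,.18],down(-90)))
E
```

```text
row [2.71, 18.36, -2.3, -0.28, -0.13, 37.07]
row [7.57, 35.38, -2.34, -0.32, -0.04, 74.07]
```

View pics/w2.png

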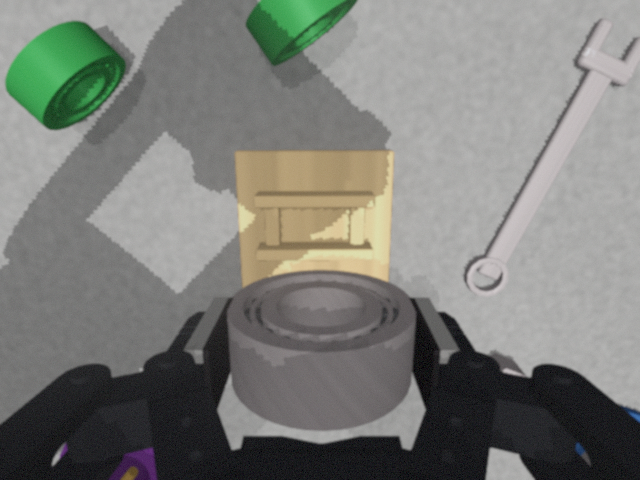

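The ring is held squarely and upright between the pads, spanning columns 230–414, and its slot is empty. Next I'll carry it over the mat.

```bash
python3 -m inch '[0.3,1.5,-0.2,0,0,4,0.8,4.5,-0.4,0,0,10,1.4,8,-0.8,0,0,17,2,11,-1,0,0,24,2.6,14,-1.4,0,0,30,3.4,17,-1.8,0,0,37,4,20,-2,0,0,44,4.8,23,-2.2,0,0,50,5.5,26,-2.3,0,0,57,6.2,29,-2.3,0,0,64,6.9,32,-2.3,0,0,70,7.5,35,-2.3,0,0,74]'; python3 - <<'E'
from h import *
rows(([.475,.023,.14],down(-90,45)))
E
```

```text
time_s: 5.5
position: [0.4738, 0.025, 0.1765]
ee_rot: [[-0.005, -1.0, -0.001], [-1.0, 0.005, 0.0], [-0.0, 0.001, -1.0]]
wrist_force: [0.9, 0.3, -2.4]
gripper_width: 0.0598
row [0.2, -0.12, 3.65, 45.05, -0.1, -0.26]
```

```bash
python3 -m inch '[0,0,0.3,6,0,0,0.1,-0.1,0.6,12,0,0,0.2,-0.2,1,19,0,0,0.2,-0.3,1.5,26,0,0,0.2,-0.4,2,33,0,0,0.2,-0.6,2.5,39,0,0,0.2,-0.8,3,45,0,0,0.2,-0.8,3.6,45,0,0,0.2,-0.8,3.6,45,0,0]'; python3 - <<'E'
from h import *
s=readout.sense();print(s['joint_positions'].round(2))
rows(([.483,.023,.04],down(-90,45)),([.483,.023,.028],down(-90,45)))
E
```

```text
time_s: 6.25
position: [0.481, 0.0246, 0.1388]
ee_rot: [[0.001, -0.711, 0.703], [-1.0, 0.0, 0.001], [-0.001, -0.703, -0.711]]
wrist_force: [0.1, -0.1, -2.4]
gripper_width: 0.0598
[-0.21 -0.45  2.34  0.31  0.51  1.15]
row [0.17, 6.81, 7.16, 0.31, 0.08, -0.0]
row [0.17, 7.65, 8.02, 0.31, 0.08, -0.0]
```

```bash
python3 -m inch '[0,0.8,0.8,0,0,0,0.1,2.4,2.5,0,0,0,0.1,4,4.2,0,0,0,0.2,5.5,5.8,0,0,0,0.2,6.4,6.7,0,0,0,0.2,6.8,7.1,0,0,0,0.2,6.8,7.1,0,0,0]';python3 -m inch '[0,0.2,0.2,0,0,0,0,0.4,0.4,0,0,0,0,0.6,0.6,0,0,0,0,0.8,0.8,0,0,0,0,0.8,0.8,0,0,0]'; python3 - <<'E'
from h import *
s=readout.sense();print(s['joint_positions'].round(2))
E
```

```text
time_s: 6.83
position: [0.4854, 0.0234, 0.0416]
ee_rot: [[0.004, -0.71, 0.704], [-1.0, -0.001, 0.005], [-0.003, -0.704, -0.71]]
wrist_force: [-0.0, 0.4, -4.1]
gripper_width: 0.0597
time_s: 7.25
position: [0.486, 0.0232, 0.0323]
ee_rot: [[0.004, -0.707, 0.707], [-1.0, -0.001, 0.004], [-0.002, -0.707, -0.707]]
wrist_force: [-0.3, 0.2, -3.8]
gripper_width: 0.0601
[-0.22 -0.21  2.45  0.92  0.2   0.51]
```

```bash
python3 -m inch '[0,0.2,0.2,-1,0,0,0,0.4,0.3,-2,0,0,0,0.4,0.3,-3,0,0,0,0.4,0.3,-3,0,0]'; python3 -m inch '[0,0,0,0,0,0,0,0,0,0,0,0,0,0,0,0,0,0,0,0,0,0,0,0,0,0,0,0,0,0,0,0,0,0,0,0,0,0,0,0,0,0]' 1; python3 - <<'E'
from h import *
s,im=snap('wrist','w3.png');print(s['joint_positions'].round(2))
_,im=snap('scene','s3.png')
cv2.imwrite('pics/c3.png',np.hstack([cv2.resize(im[200:400,150:400],(400,320)),cv2.resize(cv2.imread('pics/w3.png'),(400,320))]))
rows(([.45,.023,.1],down(-90,25)),([.45,.023,.18],down(-90)))
E
```

```text
time_s: 7.58
position: [0.4854, 0.0225, 0.0279]
ee_rot: [[0.002, -0.743, 0.669], [-1.0, -0.001, 0.002], [-0.0, -0.669, -0.743]]
wrist_force: [0.5, -0.4, -2.1]
gripper_width: 0.06
time_s: 8.17
position: [0.484, 0.0225, 0.0266]
ee_rot: [[0.001, -0.743, 0.669], [-1.0, -0.001, 0.001], [-0.0, -0.669, -0.743]]
wrist_force: [0.3, -0.4, -0.2]
gripper_width: 0.0851
[-0.21 -0.19  2.43  0.65  0.23  0.78]
row [-0.06, -2.39, -7.73, -17.0, 0.04, 0.05]
row [-0.06, -7.75, -13.68, -42.0, 0.03, 0.06]
```

View pics/c3.png

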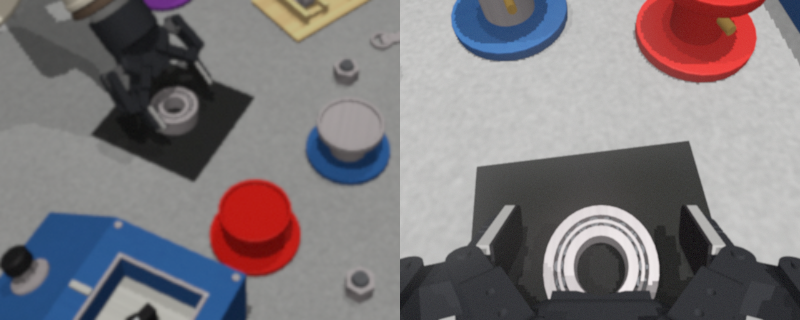

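The bearing lies flat on the mat, visible in both the scene and wrist views, and is free of the fingers. I'll rise, bring the tool upright and locate it.

```bash
python3 -m inch '[0,-0.6,-1.8,-3,0,0,0,-1.2,-3.8,-6,0,0,0,-2,-6,-10,0,0,0,-2.8,-7.7,-16,0,0,0,-4,-9,-22,0,0,0,-5,-10.5,-28,0,0,0,-6.3,-12,-34,0,0,0,-7.5,-13.5,-40,0,0,-0.1,-7.8,-13.7,-42,0,0,-0.1,-7.8,-13.7,-42,0,0]'; python3 - <<'E'
from h import *
s,im=snap('wrist','w4.png');print(s['position'].round(4),s['joint_positions'].round(2))
g=cv2.cvtColor(im,cv2.COLOR_BGR2GRAY); m=cv2.inRange(im,(110,)*3,(255,)*3)
c0=proj('wrist',[[.453,.023,.028]],s)[0];print(c0)
# connected comps near
n,l,st,ce=cv2.connectedComponentsWithStats(m)
for i in range(1,n):
    if 300<st[i,4]<40000 and abs(ce[i]-c0).max()<120: print(st[i],ce[i].round(1),ray('wrist',[ce[i]],.028,s).round(4))
c,_=cv2.findContours(m,cv2.RETR_LIST,cv2.CHAIN_APPROX_NONE)
for k in c:
    if len(k)>60 and abs(k.reshape(-1,2).mean(0)-c0).max()<120:
        P=ray('wrist',k.reshape(-1,2).astype(float),.028,s)[:,:2]; (e,r)=cv2.minEnclosingCircle((P*1000).astype(np.float32)); print('circ',np.round(e,1),round(r,1),cv2.fitEllipse((P*1000).astype(np.float32)))
E
```

```text
time_s: 9.1
position: [0.4518, 0.0234, 0.1813]
ee_rot: [[0.001, -1.0, -0.001], [-1.0, -0.001, 0.0], [-0.0, 0.001, -1.0]]
wrist_force: [1.2, 0.9, 0.1]
gripper_width: 0.0852
[0.4518 0.0234 0.1813] [-0.12 -0.08  1.78 -0.    1.45  1.45]
[320.98882917 215.05582126]
[ 279  166   89   88 4630] [322.8 208.9] [[0.4575 0.0217 0.028 ]]
circ [455.9  21.9] 15.0 ((455.93310546875, 22.01346778869629), (28.628582000732422, 29.388072967529297), 155.87429809570312)
circ [456.   21.3] 32.0 ((456.01617431640625, 21.82155418395996), (61.605743408203125, 63.378456115722656), 80.56279754638672)
circ [457.8  23.5] 102.8 ((458.2165222167969, 23.570960998535156), (172.16595458984375, 173.23440551757812), 9.379087448120117)
circ [401.6  24.6] 273.5 ((437.1067199707031, 29.11773681640625), (353.5900573730469, 502.67974853515625), 177.54566955566406)
```

```bash
python3 -m inch '[0.1,-0.3,2,0,0,0,0.1,-0.3,5,0,0,0,0.1,-0.3,8,0,0,0,0.1,-0.3,11,0,0,0,0.1,-0.3,14,0,0,0,0.1,-0.3,16,0,0,0,0.1,-0.3,17,0,0,0,0.1,-0.3,17,0,0,0]'; python3 -m inch '[0,0,0,0,0,0,0,0,0,0,0,0,0,0,0,0,0,0,0,0,0,0,0,0,0,0,0,0,0,0,0,0,0,0,0,0,0,0,0,0,0,0,0,0,0,0,0,0]' -1 50; python3 -m inch '[0,0,-0.5,0,0,0,0,0,-1.5,0,0,0,0,0,-3.5,0,0,0,0,0,-6.5,0,0,0,0,0,-10,0,0,0,0,0,-13,0,0,0,0,0,-16,0,0,0,0,0,-16,0,0,0]'; python3 - <<'E'
from h import *
rows(([.61,.109,.2],down(-90)))
E
```

```text
time_s: 9.82
position: [0.4514, 0.0226, 0.0086]
ee_rot: [[0.001, -1.0, -0.003], [-1.0, -0.001, 0.001], [-0.001, 0.003, -1.0]]
wrist_force: [-0.6, 1.1, 0.0]
gripper_width: 0.0853
time_s: 10.48
position: [0.454, 0.0223, 0.0123]
ee_rot: [[0.001, -1.0, 0.002], [-1.0, -0.001, -0.0], [0.0, -0.002, -1.0]]
wrist_force: [-5.1, -1.3, 11.4]
gripper_width: 0.0601
time_s: 11.15
position: [0.4552, 0.0223, 0.1775]
ee_rot: [[0.001, -1.0, 0.009], [-1.0, -0.001, -0.001], [0.001, -0.009, -1.0]]
wrist_force: [1.1, 0.1, -1.4]
gripper_width: 0.0596
row [-8.65, -15.51, -2.12, -0.52, -0.05, 0.08]
```

```bash
python3 -m inch '[-0.5,-1,-0.2,0,0,0,-1.5,-3,-0.5,0,0,0,-3,-5,-1,0,0,0,-4.5,-8,-1.5,0,0,0,-6,-11,-2,0,0,0,-7.5,-13.5,-2.2,0,0,0,-8.4,-15.2,-2.2,0,0,0,-8.6,-15.5,-2.2,0,0,0,-8.6,-15.5,-2.2,0,0,0,-8.6,-15.5,-2.2,0,0,0]'; python3 - <<'E'
from h import *
s,im=snap('wrist','w5.png');print(s['position'].round(4),s['wrist_force'])
print(proj('wrist',[[.673,.109,.06],[.673,.109,.006]],s))
E
```

```text
time_s: 11.98
position: [0.6076, 0.1087, 0.1916]
ee_rot: [[0.001, -1.0, -0.002], [-1.0, -0.001, -0.0], [0.0, 0.002, -1.0]]
wrist_force: [-1.1, -0.2, -2.7]
gripper_width: 0.0597
[0.6076 0.1087 0.1916] [-1.12141708 -0.24856175 -2.71578383]
[[319.90150856 122.34151606]
 [320.09719762 120.55153716]]
```

View pics/w5.png

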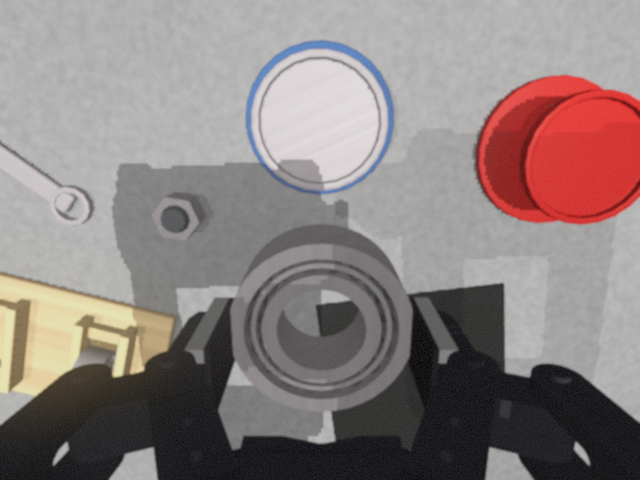

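The dish's inner circle is centred near (320,119). The held ring's top face is near (321,327), level and well gripped. I'll work out both positions with the same camera so its bias cancels.

```bash
python3 - <<'E'
from h import *
s=readout.sense(); im=cv2.imread('pics/w5.png')
hsv=cv2.cvtColor(im,cv2.COLOR_BGR2HSV)
b=cv2.inRange(hsv,(100,100,50),(130,255,255)); b[250:]=0; b[:,420:]=0
P=ray('wrist',np.argwhere(b)[:,::-1].astype(float),.008,s)[:,:2]; print('foot',cv2.minEnclosingCircle((P*1000).astype(np.float32)))
w=cv2.inRange(im,(195,195,195),(255,255,255)); w[250:]=0; w[:,420:]=0; w[:,:230]=0
c,_=cv2.findContours(w,cv2.RETR_EXTERNAL,2); c=max(c,key=cv2.contourArea); print(cv2.boundingRect(c))
print('dish by eye',ray('wrist',[[320,119.5]],.06,s))
print('ring top',ray('wrist',[[321,327],[232,327],[412,327],[321,410],[321,243]],s['position'][2]+.0157,s).round(4))
E
```

```text
foot ((672.9502563476562, 109.28410339355469), 54.151222229003906)
(261, 60, 117, 121)
dish by eye [[0.67463771 0.10868446 0.06      ]]
ring top [[0.6111 0.108  0.2077]
 [0.6111 0.1374 0.2077]
 [0.6111 0.078  0.2077]
 [0.5787 0.108  0.2077]
 [0.6401 0.108  0.2077]]
```

```bash
python3 -m inch '[-0.1,-1.5,0,0,0,0,-0.1,-3.5,0.5,0,0,0,-0.1,-5.5,2,0,0,0,-0.1,-6.3,4,0,0,0,-0.1,-6.4,6.5,0,0,0,-0.1,-6.4,8.5,0,0,0,-0.1,-6.4,10,0,0,0,-0.1,-6.4,10.6,0,0,0,-0.1,-6.4,10.6,0,0,0,-0.1,-6.4,10.6,0,0,0,-0.1,-6.4,10.6,0,0,0]'; python3 - <<'E'
from h import *
s,im=snap('wrist','w6.png'); print(s['wrist_force'])
rows(([.6716,.1095,.066],down(-90)))
E
```

```text
time_s: 12.95
position: [0.6726, 0.1095, 0.0882]
ee_rot: [[0.001, -1.0, 0.002], [-1.0, -0.001, 0.0], [-0.0, -0.002, -1.0]]
wrist_force: [-0.4, 0.4, -3.3]
gripper_width: 0.0592
[-0.38001818  0.36215447 -3.25697449]
row [0.01, 0.11, 2.22, -0.12, 0.01, 0.07]
```

```bash
python3 -m inch '[0,0.1,0.5,0,0,0,0,0.1,1,0,0,0,0,0.1,1.5,0,0,0,0,0.1,1.9,0,0,0,0,0.1,2.1,0,0,0,0,0.1,2.3,0,0,0,0,0.1,2.3,0,0,0,0,0.1,2.3,0,0,0]'; python3 - <<'E'
from h import *
s,im=snap('wrist','w7.png'); print(s['position'],s['wrist_force'])
cv2.imwrite('pics/c7.png',im)
E
```

```text
time_s: 13.67
position: [0.671, 0.1097, 0.0644]
ee_rot: [[0.001, -1.0, -0.0], [-1.0, -0.001, -0.0], [0.0, 0.0, -1.0]]
wrist_force: [-7.4, -0.2, 9.6]
gripper_width: 0.0594
[0.67096428 0.10967775 0.06439746] [-7.44032087 -0.21675783  9.63957357]
```

View pics/c7.png

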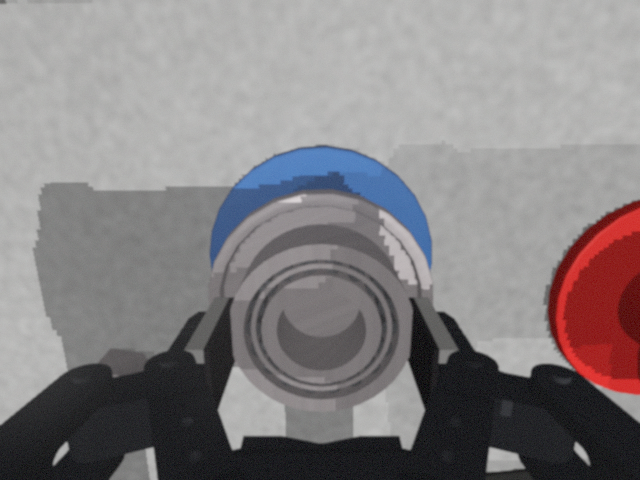

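The ring has touched down inside the dish: contact is about 10 N up, and the dish rim shows around it. I'll release it.

```bash
python3 -m inch '[0,0,-0.1,0,0,0,0,0,-0.1,0,0,0,0,0,-0.1,0,0,0,0,0,-0.1,0,0,0,0,0,-0.1,0,0,0,0,0,-0.1,0,0,0,0,0,-0.1,0,0,0]' 1;  python3 -m inch '[0,0,-0.5,0,0,0,0,0,-1.5,0,0,0,0,0,-3,0,0,0,0,0,-6,0,0,0,0,0.8,-9,0,0,0,0,2.5,-11,0,0,0,0,4.5,-13,0,0,0,0,6,-13,0,0,0,0,6,-13,0,0,0,0,6,-13,0,0,0]'; python3 - <<'E'
from h import *
s,im=snap('wrist','w8.png'); print(s['position'],s['wrist_force'])
cv2.imwrite('pics/c8.png',cv2.resize(im[20:220,220:420],(600,600)))
E
```

```text
time_s: 14.3
position: [0.6712, 0.1097, 0.0645]
ee_rot: [[0.001, -1.0, -0.0], [-1.0, -0.001, 0.0], [-0.0, 0.0, -1.0]]
wrist_force: [-0.1, -0.5, 0.1]
gripper_width: 0.0855
time_s: 15.13
position: [0.611, 0.1097, 0.1961]
ee_rot: [[0.001, -1.0, 0.002], [-1.0, -0.001, 0.0], [-0.0, -0.002, -1.0]]
wrist_force: [0.4, -0.7, 0.7]
gripper_width: 0.0853
[0.61101877 0.10967618 0.19608452] [ 0.40850914 -0.66129417  0.69297923]
```

View pics/c8.png

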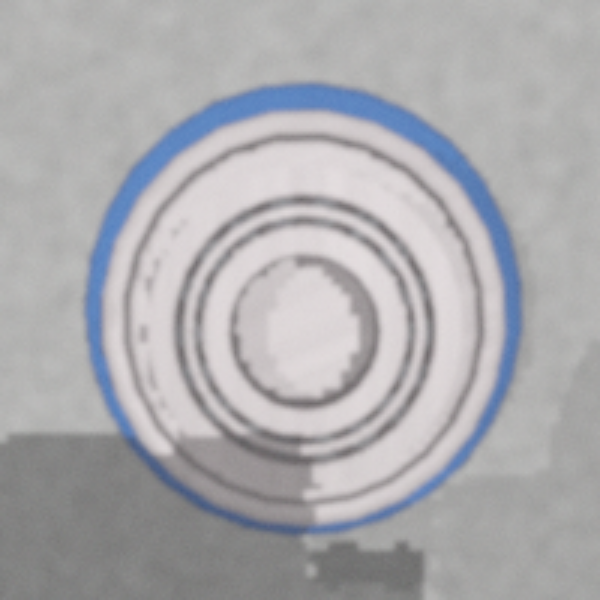

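The bearing lies flat in the dish. In the crop its bore centre is about (304,331), and the dish's inner edge centre is about (304,318) at a different height. I'll compute the offset.

```bash
python3 - <<'E'
from h import *
s=readout.sense()
print('ring',ray('wrist',[[321.5,130]],.08,s),'dish',ray('wrist',[[321.5,126.3]],.06,s))
# auto check: dark circles
rows(([.55,-.1,.22],down(-130)),)
d=ray('top',[[495,181]],.092); print(d)
E
```

```text
ring [[0.67307913 0.10892368 0.08      ]] dish [[0.67459121 0.10891124 0.06      ]]
row [20.95, 6.16, -2.47, -0.05, 0.03, 40.07]
[[ 0.64003117 -0.24988157  0.092     ]]
```

The bearing is within about 2 mm of the dish centre. Now I'll move over the dial.

```bash
python3 -m inch '[2,0,-0.5,0,0,-5,5,-0.2,-1.5,0,0,-12,8,-0.5,-2.5,0,0,-19,11,-0.8,-3.5,0,0,-26,14,-1,-4.5,0,0,-33,17,-1.3,-5,0,0,-40,20,-1.6,-5.2,0,0,-47,23,-2,-5.2,0,0,-54,26,-2.3,-5.2,0,0,-61,29,-2.6,-5.2,0,0,-68,32,-2.8,-5.2,0,0,-75,35,-3,-5.2,0,0,-81]' 0; python3 - <<'E'
from h import *
rows(([.642,-.2585,.25],down(0)))
E
```

```text
time_s: 16.18
position: [0.6419, -0.2423, 0.2459]
ee_rot: [[0.989, -0.149, -0.001], [-0.149, -0.989, 0.0], [-0.001, -0.0, -1.0]]
wrist_force: [0.6, 0.7, 0.2]
gripper_width: 0.0426
row [0.25, 1.6, -0.41, -0.02, 0.05, -8.58]
```

```bash
python3 -m inch '[0.1,0.8,0,0,0,-5,0.2,1.5,-0.2,0,0,-8.6,0.2,1.5,-0.2,0,0,-8.6,0.2,1.5,-0.2,0,0,-8.6]'; python3 - <<'E'
from h import *
s,im=snap('wrist','w9.png'); print(s['position'].round(4),s['joint_positions'].round(2))
cv2.imwrite('pics/c9.png',im)
print(proj('wrist',[[.642,-.2585,.092],[.578,-.2685,.104]],s))
E
```

```text
time_s: 16.52
position: [0.6415, -0.2559, 0.2479]
ee_rot: [[1.0, -0.009, -0.001], [-0.009, -1.0, 0.001], [-0.001, -0.001, -1.0]]
wrist_force: [-0.3, -0.4, 0.1]
gripper_width: 0.043
[ 0.6415 -0.2559  0.2479] [-0.49  0.39  1.1   0.    1.65 -0.48]
[[321.45500725 218.68586405]
 [230.23414499 237.48455456]]
```

View pics/c9.png

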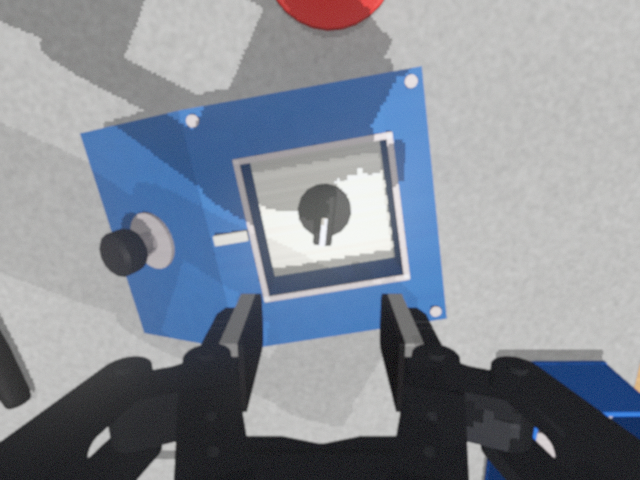

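The wrist view shows the dial's white pointer line from about (325,219) to (321,245). The rib is at (230,239), the knob head at (124,253), and the steel frame corners at about (233,160), (391,132), (410,276) and (266,302).

```bash
python3 - <<'E'
from h import *
s=readout.sense(); im=cv2.imread('pics/w9.png')
fr=ray('wrist',[[233,160],[391,132],[410,276],[266,302]],.1,s)[:,:2]; print('frame centre',fr.mean(0).round(4))
for a,b in((0,1),(3,2)): v=fr[b]-fr[a]; print('unit x yaw',np.degrees(np.arctan2(v[1],v[0])).round(1),np.linalg.norm(v).round(4))
for a,b in((3,0),(2,1)): v=fr[b]-fr[a]; print('unit y yaw-90',np.degrees(np.arctan2(v[1],v[0])).round(1)-90,np.linalg.norm(v).round(4))
g=cv2.inRange(im,(200,)*3,(255,)*3)
def line(box,z):
    x0,y0,x1,y1=box; m=np.zeros_like(g); m[y0:y1,x0:x1]=g[y0:y1,x0:x1]
    n,l,st,ce=cv2.connectedComponentsWithStats(m); i=1+np.argmax(st[1:,4]); q=np.argwhere(l==i)[:,::-1].astype(float)
    P=ray('wrist',q,z,s)[:,:2]; v=np.linalg.svd(P-P.mean(0))[2][0]; print(box,len(q),q.mean(0).round(1),P.mean(0).round(4),np.degrees(np.arctan2(v[1],v[0])).round(1))
line((313,212,333,240),.092); line((208,226,246,250),.104)
k=cv2.inRange(im,(0,0,0),(60,60,60)); 
for nm,box in (('knob',(90,220,150,285)),('dial',(290,175,360,250))):
    x0,y0,x1,y1=box; m=np.zeros_like(k); m[y0:y1,x0:x1]=k[y0:y1,x0:x1]; c,_=cv2.findContours(m,cv2.RETR_EXTERNAL,1); c=max(c,key=cv2.contourArea); print(nm,cv2.minEnclosingCircle(c), cv2.boundingRect(c))
a=cv2.resize(im[165:265,270:380],(660,600),interpolation=cv2.INTER_CUBIC); cv2.imwrite('pics/c9b.png',a)
for n in ('top','wrist'):
  print(n,proj(n,[[.642,-.2585,.06],[.642,-.2585,.092]],s))
E
```

```text
frame centre [ 0.6444 -0.2577]
unit x yaw 9.3 0.1073
unit x yaw 10.5 0.1078
unit y yaw-90 9.5 0.1061
unit y yaw-90 9.799999999999997 0.1038
(313, 212, 333, 240) 113 [323.2 229.7] [ 0.6432 -0.2662] -97.6
(208, 226, 246, 250) 280 [229.9 238.2] [ 0.5777 -0.2685] -170.1
knob ((133.5, 235.5), 2.9155757427215576) (131, 234, 6, 5)Traceback (most recent call last):
  File "<stdin>", line 14, in <module>
ValueError: max() iterable argument is empty
```

```bash
python3 - <<'E'
from h import *
rows(([.644,-.2585,.12],down(-7.6)),([.644,-.2585,.076],down(-7.6)))
E
```

```text
row [0.26, 0.32, 12.8, -0.03, 0.03, 7.12]
row [0.26, 0.33, 17.2, -0.03, 0.03, 7.12]
```

```bash
python3 -m inch '[0.1,0.1,2,0,0,3,0.2,0.2,5,0,0,7,0.2,0.2,8,0,0,7.1,0.2,0.2,11,0,0,7.1,0.2,0.2,12.5,0,0,7.1,0.2,0.2,12.8,0,0,7.1,0.2,0.2,12.8,0,0,7.1,0.2,0.2,12.8,0,0,7.1]'; python3 - <<'E'
from h import *
readout.sense()
rows(([.644,-.2585,.076],down(-7.6)))
E
```

```text
time_s: 17.23
position: [0.6438, -0.2573, 0.122]
ee_rot: [[0.992, -0.13, 0.001], [-0.13, -0.992, -0.001], [0.001, 0.0, -1.0]]
wrist_force: [0.5, 0.4, 0.5]
gripper_width: 0.0422
row [0.02, 0.11, 4.6, 0.03, -0.08, 0.15]
```

```bash
python3 -m inch '[0,0.1,1,0,0,0,0,0.1,2.2,0,0,0,0,0.1,3.4,0,0,0,0,0.1,4.2,0,0,0,0,0.1,4.5,0,0,0,0,0.1,4.5,0,0,0]'; python3 -m inch '[0,0,0,0,0,0,0,0,0,0,0,0,0,0,0,0,0,0,0,0,0,0,0,0,0,0,0,0,0,0,0,0,0,0,0,0,0,0,0,0,0,0]' -1 20;  python3 -m inch '[0,0,0,0,0,4,0,0,0,0,0,10,0,0,0,0,0,17,0,0,0,0,0,24,0,0,0,0,0,31,0,0,0,0,0,38,0,0,0,0,0,45,0,0,0,0,0,52,0,0,0,0,0,59,0,0,0,0,0,66,0,0,0,0,0,72.5,0,0,0,0,0,72.5]'; python3 -m inch '[0,0,0,0,0,0,0,0,0,0,0,0,0,0,0,0,0,0]'; python3 - <<'E'
from h import *
s=readout.sense(); R=s['ee_rot']; print('jaw yaw',np.degrees(np.arctan2(R[1,0],R[0,0])))
E
```

```text
time_s: 17.73
position: [0.6427, -0.2583, 0.0742]
ee_rot: [[0.992, -0.129, -0.002], [-0.129, -0.992, 0.001], [-0.002, -0.001, -1.0]]
wrist_force: [0.1, 0.2, -0.2]
gripper_width: 0.0428
time_s: 18.32
position: [0.6435, -0.2587, 0.0762]
ee_rot: [[0.992, -0.129, 0.001], [-0.129, -0.992, -0.001], [0.001, 0.0, -1.0]]
wrist_force: [4.3, -1.2, 5.7]
gripper_width: 0.0137
time_s: 19.32
position: [0.643, -0.2581, 0.0762]
ee_rot: [[0.167, -0.986, -0.0], [-0.986, -0.167, 0.001], [-0.001, 0.0, -1.0]]
wrist_force: [-2.1, 3.3, 9.7]
gripper_width: 0.0135
time_s: 19.57
position: [0.643, -0.2581, 0.0762]
ee_rot: [[0.175, -0.985, -0.0], [-0.985, -0.175, 0.001], [-0.001, 0.0, -1.0]]
wrist_force: [-2.3, 3.6, 9.2]
gripper_width: 0.0135
jaw yaw -79.92226030097706
```

```bash
python3 -m inch '[0,0,0,0,0,0,0,0,0,0,0,0,0,0,0,0,0,0,0,0,0,0,0,0,0,0,0,0,0,0,0,0,0,0,0,0]' 0.1; python3 -m inch '[0,0,-1,0,0,0,0,0,-2.5,0,0,0,0,0,-5,0,0,0,0,0,-8,0,0,0,0,1,-11,0,0,0,0,3,-14,0,0,0,0,6,-17,0,0,0,0,9,-18,0,0,0,0,10,-18,0,0,0,0,10,-18,0,0,0,0,10,-18,0,0,0]'; python3 - <<'E'
from h import *
s,im=snap('wrist','w10.png'); print(s['position'].round(4))
cv2.imwrite('pics/c10.png',im)
E
```

```text
time_s: 20.07
position: [0.643, -0.2585, 0.0754]
ee_rot: [[0.175, -0.985, -0.0], [-0.985, -0.175, 0.0], [-0.0, 0.0, -1.0]]
wrist_force: [1.0, 0.9, -1.0]
gripper_width: 0.047
time_s: 20.98
position: [0.5446, -0.276, 0.2558]
ee_rot: [[0.174, -0.985, 0.001], [-0.985, -0.174, 0.0], [0.0, -0.001, -1.0]]
wrist_force: [0.4, -0.2, 0.7]
gripper_width: 0.0472
[ 0.5446 -0.276   0.2558]
```

View pics/c10.png

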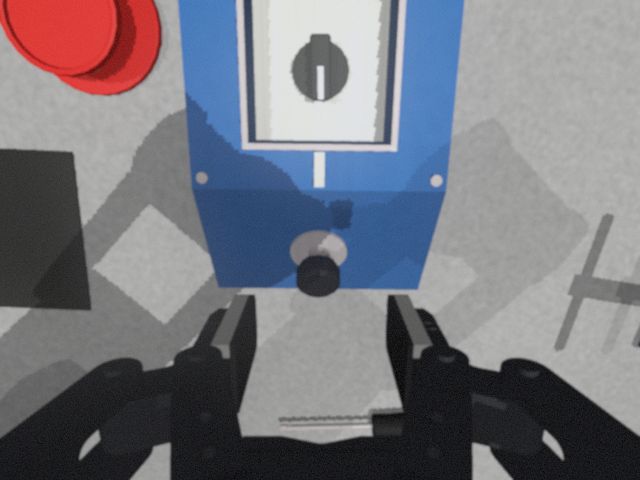

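The white line (col 320) and the rib (col 319.5) are in line, so the dial is set. The knob head's outer face is near (318,276), its base disc near (318,251), and the slope's top edge at row 190. Next I'll locate the knob.

```bash
python3 - <<'E'
from h import *
s=readout.sense(); im=cv2.imread('pics/w10.png')
th=np.radians(9.9); ux=np.array([np.cos(th),np.sin(th),0]); uy=np.array([-ux[1],ux[0],0]); uz=np.array([0,0,1.])
n=-.5*ux+np.cos(np.pi/6)*uz
E=ray('wrist',[[319,190]],.1,s)[0]; print('edge',E.round(4))
def hit(name,px,out):
    m,T=cam(name,s); u,v=px; d=T[:3,:3]@np.array([(u-m['cx'])/m['fx'],-(v-m['cy'])/m['fy'],-1]); o=T[:3,3]
    return o+d*(((E+out*n-o)@n)/(d@n))
def blob(name,f,box):
    k=cv2.inRange(cv2.cvtColor(cv2.imread(f),cv2.COLOR_BGR2HSV),(0,0,0),(180,140,45)); x0,y0,x1,y1=box; m=np.zeros_like(k); m[y0:y1,x0:x1]=k[y0:y1,x0:x1]
    c,_=cv2.findContours(m,cv2.RETR_EXTERNAL,1); c=max(c,key=cv2.contourArea); return cv2.boundingRect(c),cv2.minEnclosingCircle(c)
print(blob('wrist','pics/w10.png',(290,245,350,305)),blob('scene','pics/scene0.png',(140,345,180,385)),blob('top','pics/top0.png',(495,225,530,265)))
for nm,px in (('wrist',(318,276)),('top',(513,245)),('scene',(160,362))):
    H=hit(nm,px,.030); print(nm,'head mid (27)',(H-.003*n).round(4), 'unit rel edge',((H-E)@ux).round(4),((H-E)@uy).round(4))
B=hit('wrist',(318,251),.001); print('base->head27',(B+.026*n).round(4))
R=np.c_[-uy,np.cross(-n,-uy),-n]; print(R.round(3), np.linalg.det(R))
E
```

```text
edge [ 0.5635 -0.2715  0.1   ]
((299, 261, 6, 14), ((301.5, 267.5), 6.96429443359375)) ((151, 354, 19, 19), ((160.13999938964844, 362.8599853515625), 9.664413452148438)) ((506, 239, 15, 13), ((512.9615478515625, 244.5), 7.469357967376709))
wrist head mid (27) [ 0.4995 -0.2819  0.0937] unit rel edge -0.0664 0.0007
top head mid (27) [ 0.4969 -0.2805  0.0924] unit rel edge -0.0686 0.0026
scene head mid (27) [ 0.5008 -0.2824  0.0945] unit rel edge -0.0651 -0.0
base->head27 [ 0.496  -0.2823  0.0917]
[[ 0.172 -0.853  0.493]
 [-0.985 -0.149  0.086]
 [-0.    -0.5   -0.866]] 1.0
```

```bash
python3 - <<'E'
from h import *
H=np.array([.4985,-.282,.0935]); R=down(-80.1,30); n=-R[:,2]; print(n)
rows((H+.06*n,R))
E
```

```text
[-0.49255466 -0.08596455  0.8660254 ]
row [-0.21, 7.69, 10.97, 30.01, 0.08, 0.15]
```

```bash
python3 -m inch '[0,1.5,0.5,5,0,0,-0.1,4,1.5,11,0,0,-0.1,6.5,3,18,0,0,-0.2,7.7,5,25,0,0,-0.2,7.7,7.5,30,0,0,-0.2,7.7,9.5,30,0,0,-0.2,7.7,10.5,30,0,0,-0.2,7.7,11,30,0,0,-0.2,7.7,11,30,0,0,-0.2,7.7,11,30,0,0]' 0.3; python3 - <<'E'
from h import *
H=np.array([.4985,-.282,.0935]); R=down(-80.1,30); n=-R[:,2]
rows((H-.010*n,R)); s=readout.sense(); print(s['joint_positions'].round(2))
E
```

```text
time_s: 21.87
position: [0.4695, -0.2875, 0.1463]
ee_rot: [[0.176, -0.852, 0.492], [-0.984, -0.153, 0.088], [0.0, -0.5, -0.866]]
wrist_force: [-0.3, 0.4, 0.7]
gripper_width: 0.0554
row [-0.03, 0.09, 7.05, 0.0, 0.12, 0.23]
[-0.97 -0.04  1.91  0.53  1.11  0.22]
```

```bash
python3 -m inch '[0,0.1,1,0,0,0,0,0.1,2.5,0,0,0,0,0.1,4,0,0,0,0,0.1,5.5,0,0,0,0,0.1,6.5,0,0,0,0,0.1,7,0,0,0,0,0.1,7,0,0,0]'; python3 - <<'E'
from h import *
s,im=snap('wrist','w11.png'); cv2.imwrite('pics/c11.png',im); print(s['position'])
E
```

```text
time_s: 22.45
position: [0.5025, -0.2809, 0.0836]
ee_rot: [[0.176, -0.853, 0.492], [-0.984, -0.152, 0.089], [-0.001, -0.5, -0.866]]
wrist_force: [0.1, 0.6, 0.7]
gripper_width: 0.0555
[ 0.50251109 -0.28093949  0.08364194]
```

View pics/c11.png

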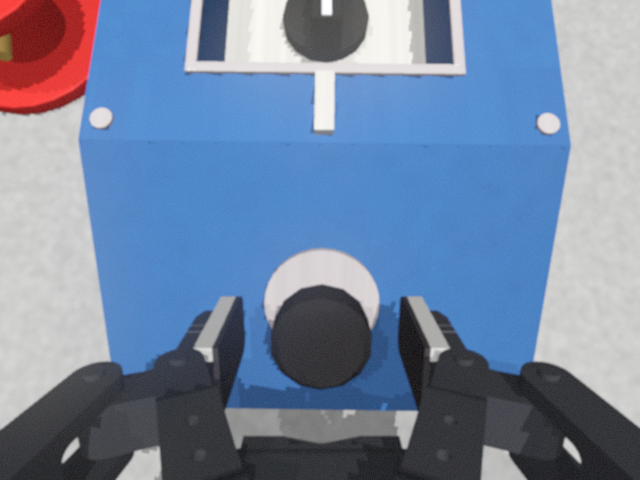

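The head at (321,337) sits centred between the fingers. I'll grip, pull, hold, return it and release.

```bash
python3 -m inch '[0,0,0,0,0,0,0,0,0,0,0,0,0,0,0,0,0,0,0,0,0,0,0,0,0,0,0,0,0,0,0,0,0,0,0,0,0,0,0,0,0,0]' -1 60; python3 -m inch '[0,0,-0.3,0,0,0,0,0,-0.6,0,0,0,0,0,-0.9,0,0,0,0,0,-1.2,0,0,0,0,0,-1.5,0,0,0,0,0,-1.7,0,0,0,0,0,-1.7,0,0,0,0,0,-1.7,0,0,0]'
```

```text
time_s: 23.08
position: [0.5019, -0.2812, 0.0855]
ee_rot: [[0.176, -0.852, 0.493], [-0.984, -0.152, 0.088], [-0.0, -0.501, -0.866]]
wrist_force: [-9.8, 7.5, 12.1]
gripper_width: 0.032
time_s: 23.75
position: [0.4938, -0.2825, 0.0994]
ee_rot: [[0.175, -0.852, 0.493], [-0.985, -0.151, 0.088], [-0.001, -0.501, -0.866]]
wrist_force: [9.0, 5.1, -6.9]
gripper_width: 0.0317
```

```bash
python3 -m inch '[0,0,-0.2,0,0,0,0,0,-0.2,0,0,0,0,0,-0.2,0,0,0,0,0,-0.2,0,0,0,0,0,-0.2,0,0,0,0,0,-0.2,0,0,0,0,0,-0.2,0,0,0,0,0,-0.2,0,0,0,0,0,-0.2,0,0,0,0,0,-0.2,0,0,0,0,0,-0.2,0,0,0,0,0,-0.2,0,0,0]'; python3 - <<'E'
from h import *
s,im=snap('wrist','w12.png'); cv2.imwrite('pics/c12.png',im); print(s['position'])
E
```

```text
time_s: 24.75
position: [0.4933, -0.2824, 0.0999]
ee_rot: [[0.174, -0.852, 0.493], [-0.985, -0.15, 0.089], [-0.002, -0.501, -0.866]]
wrist_force: [37.9, 0.5, -34.6]
gripper_width: 0.0315
[ 0.49332017 -0.28241497  0.09989655]
```

Adding 2 mm of command only raised the force to about 50 N with almost no motion, so the knob is at its stop, and it was held there for over a second. Now I'll let it go home and back away.

```bash
python3 -m inch '[0,0,0.4,0,0,0,0,0,0.8,0,0,0,0,0,1.2,0,0,0,0,0,1.6,0,0,0,0,0,1.8,0,0,0,0,0,1.8,0,0,0]'; python3 -m inch '[0,0,0,0,0,0,0,0,0,0,0,0,0,0,0,0,0,0,0,0,0,0,0,0,0,0,0,0,0,0,0,0,0,0,0,0]' 0.5; python3 -m inch '[0,0,-1,0,0,0,0,0,-2.5,0,0,0,0,0,-4.5,0,0,0,0,0,-7,0,0,0,0,0,-9,0,0,0,0,0,-11,0,0,0,0,0,-12,0,0,0,0,0,-12,0,0,0,0,0,-12,0,0,0]'; python3 - <<'E'
from h import *
s,im=snap('scene','s13.png'); a=cv2.imread('pics/scene0.png')
def knob(im,name,box=(120,330,200,400)):
    k=cv2.inRange(cv2.cvtColor(im,cv2.COLOR_BGR2HSV),(0,0,0),(180,140,45)); x0,y0,x1,y1=box; c,_=cv2.findContours(k[y0:y1,x0:x1].copy(),cv2.RETR_EXTERNAL,1); return [cv2.boundingRect(q) for q in c if cv2.contourArea(q)>30]
print('knob before/after',knob(a,0),knob(im,0))
def ring(name,im,px,z,s):
    pass
# bearing: difference of scene pictures around dish; bright blob bounding box
d=cv2.absdiff(a,im).max(2); m=(d>25).astype(np.uint8)
for nm,b in (('dish',(330,240,410,320)),('small bearing',(326,180,350,208)),('nut_a',(355,232,378,255)),('nut_b',(362,363,388,390)),('spanner',(378,202,468,234)),('dialopening',(190,355,280,440))):
    q=m[b[1]:b[3],b[0]:b[2]]; n=int(q.sum()); print(nm,n, (np.argwhere(q).min(0)[::-1]+b[:2],np.argwhere(q).max(0)[::-1]+b[:2]) if n else '')
c=np.array([.674,.109])
t=np.linspace(0,2*np.pi,60)
print('expected ring silhouette', [proj('scene',np.c_[c[0]+.031*np.cos(t),c[1]+.031*np.sin(t),np.full(60,z)]).round(0).min(0).tolist()+proj('scene',np.c_[c[0]+.031*np.cos(t),c[1]+.031*np.sin(t),np.full(60,z)]).round(0).max(0).tolist() for z in(.055,.08)])
E
```

```text
time_s: 25.3
position: [0.5017, -0.2812, 0.0857]
ee_rot: [[0.175, -0.852, 0.493], [-0.985, -0.152, 0.088], [-0.001, -0.5, -0.866]]
wrist_force: [3.6, 5.6, -1.3]
gripper_width: 0.0315
time_s: 25.8
position: [0.5015, -0.2817, 0.0854]
ee_rot: [[0.175, -0.853, 0.492], [-0.985, -0.151, 0.087], [0.0, -0.5, -0.866]]
wrist_force: [-0.4, 0.5, -0.5]
gripper_width: 0.0642
time_s: 26.55
position: [0.4424, -0.2922, 0.1892]
ee_rot: [[0.174, -0.853, 0.493], [-0.985, -0.151, 0.087], [0.0, -0.5, -0.866]]
wrist_force: [-0.1, -0.0, -0.4]
gripper_width: 0.064
knob before/after [(31, 24, 19, 19)] [(31, 24, 19, 19)]
dish 485 (array([353, 261]), array([384, 290]))
small bearing 0 
nut_a 0 
nut_b 0 
spanner 0 
dialopening 245 (array([223, 389]), array([250, 409]))
expected ring silhouette [[353.0, 266.0, 384.0, 290.0], [354.0, 258.0, 385.0, 282.0]]
```

Every check agrees: the knob is at the same pixels as at the start, the other objects haven't moved, and the bearing's outline is where expected. I'll hand in.

```bash
python3 -m inch '[0,0,0,0,0,0,0,0,0,0,0,0,0,0,0,0,0,0]'; python3 -c "
from workcell import ticket; print(ticket.job_done())"
```

```text
time_s: 26.85
position: [0.4426, -0.2918, 0.1884]
ee_rot: [[0.175, -0.853, 0.492], [-0.985, -0.151, 0.089], [-0.001, -0.5, -0.866]]
wrist_force: [0.4, 0.3, -0.1]
gripper_width: 0.0641
the job is handed in; nothing more can be done
None
```

The job is done and handed in at about 27 s of robot time. I laid the larger bearing flat on the mat and let go, then picked it up again and set it in the dish. Next I turned the dial about 72° to the rib, then pulled the knob out to its stop, held it over a second and guided it home.

**Checks that agreed:**
- **Bearing:** it lay flat in the dish, about 1.5 mm off centre in the wrist view. Its outline in the last scene picture matched to 3 pixels.
- **Dial:** its white line was in line with the rib when viewed after the turn.
- **Knob:** at the stop, a further 2 mm of command gave under 1 mm of motion. After release, the head was at the same pixels as at the start.
- **Other parts:** the smaller bearing, nuts and spanner showed no change in the scene camera.

**Disagreements and limits:**
- The wrist camera disagreed with the fixed cameras by 2–4 mm on the mat and rack. I measured ring and dish with the same camera to cancel this.
- The gripper read about 60 mm on the 62 mm ring.
- Touchdown in the dish peaked at about 10 N.
- The pull against the stop reached about 50 N at the wrist, under the 120 N limit.
- The picture of the knob held out could not be viewed because the limit of 12 was reached, so that step rests on force and position readings.

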